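Complete the close pack of hexagonal lamp modules in the test cassette and clamp it

ROBOT

A 6-joint arm with a two-finger parallel gripper is mounted at the origin on the work surface. World frame = base frame: x ahead of the robot, y to its left, z up, the work surface at z = 0. Lengths are in m, angles in rad, forces in N, time in s.
With the tool pointing down it reaches from about 0.25 to 0.725 m from the base axis. Payload 4 kg.
Tool frame: the origin (TCP) lies on the centre line of the jaws, within the pads' length; the fingertips stand 14 mm ahead of it and the grasp point (between the pads) lies 5 mm behind it; z points along the fingers, x is the direction in which the jaws open and shut, and the axes are right-handed (so a half turn about z gives the same grasp; the last joint's range is limited). The gripper opens to 85 mm and grips with 20 to 120 N. Pads are 22 mm wide; open, the fingers measure 114 mm over their backs; the gripper's body (76 mm by 85 mm) begins 54 mm behind the grasp point. The pads swing forward as they close: fully open they stand 13 mm farther back than shut.
Start: joints at [-1.294, 0.241, 0.005, 1.335, 0, 1.571], TCP at [0.137, -0.481, 0.245] pointing down, gripper open.
Joint ranges: [-2.72, 2.72], [-1.05, 1.87], [-1.09, 1.28], [-1.99, 2.15], [-1.42, 1.44], [-3.14, 3.14]. Speed limits (rad/s): [2.79, 2.79, 3.14, 3.14, 3.14, 3.14].

INTERFACE

Orientations are given as a unit quaternion [x, y, z, w].
In Python, from workcell import bot gives the robot as it stands.
- The arm moves only by the tool play_rows, never from a script. Its argument "motion" is a list of rows, each an object with "fingers": the closure, from -1 (fully open) to 1 (shut), so that 0 is half open; "translation": the shift along the tool's x, y, z in cm, a list of three; "roll": the turn about the tool's z in degrees. A call has 1 to 20 rows; each row is the pose to reach, as a shift and turn from the pose commanded when the call began, along the tool's axes at that moment; what a row does not reach only later rows make up. A row lasts 1/12 s, in which the tool goes at most 41.7 mm and 7.16 degrees, less where a joint would pass 70% of its speed; a pose out of reach is approached as far as the arm can. A call with a gripper value outside its range is refused whole. The fingers move at their own pace and stop on an object; the grip force is fixed at half the most. Time passes only in rows, so rows that repeat a pose let the fingers close. It gives the time, the measured TCP pose, the force and the opening at its end, in the units of the state.
- bot.get_obs(): the state, without advancing time (a new reading comes with each control period).
- bot.camera(name): name is "scene" or "top" or "wrist"; returns a dict with "pixels" (420x560x3 uint8, red, green, blue), "intrinsics" (3x3 intrinsics, pixels), "world_to_cam" (4x4, takes a point from world to camera coordinates). Camera axes: x right, y down, z forward; pixel columns grow to the right and rows downward; lengths in m; the calibration is good to about 2 mm. A picture is of the moment at which its call begins. There is no depth.
- bot.job_done(): hands the job in, once; it reports no verdict.
The state is a dict: "clock": time; "joint_pos": joint angles; "joint_vel": joint speeds; "tau": joint torques, N m; "eef_pos": TCP position; "tool_rot": TCP orientation; "ft_force": force on the tool from outside, world axes, zero at the start; "ft_torque": the same for the moment, N m; "grip_width": finger opening in m.
Only numpy, scipy, OpenCV 4.12 (cv2) and the standard library are available. Lean on these libraries where they do the work, as an engineer would, in place of code of your own. Each camera call takes 0.05 s, during which the arm holds its last target. There are 200 camera calls.

TASK

Load the two hexagonal lamp modules that lie on the bench into the two empty places of the test cassette, set down flat (not dropped) and close-packed with the three already there, flat face against flat face without gaps. Then reach through the round opening in the cassette's cover and turn the sunken clamp knob clockwise to its stop, so that the clamp jaw closes on the finished pack. Leave the board, the multimeter and the blue bin where they are.

Things in the scene. Friction and masses are not known exactly. Their poses are not given: they have to be found in the camera images.
- cassette: Test cassette, fixed: dark frame 190 (x) by 386 mm (y -129 to 257), z up. Origin: on the bench under the centre of the five-module pack. Cream nest plate: its top, the nest floor, is at z = 30 mm. Pack centres: far row x = 30.3, y = -70, 0, 70 mm; near row x = -30.3, y = -35, 35 mm; hexagon corners point along x. Grey cover over y = 134 to 258, top at z = 65 mm
- far_rail (a point): middle of the far rail's face, which the far row's corners meet: x = 71.5 mm in the cassette (0.8 mm clear of the ideal pack), rail 14 mm high above the nest floor. On the near side a lip 8 mm high has its face at x = -77.5 mm (6.8 mm clear). At the -y end, fixed stops 14 mm high have their faces at y = -105.5 mm (far row) and -70.5 mm (near row)
- jaw_face (a point): on the aluminium clamp jaw, +y end of the nest, 14 mm high: middle of its face towards the far row, at y = 115 mm in the cassette when open (a second face, 35 mm farther to -y, serves the near row). Turning the knob slides the jaw to -y by 6 mm per rad, to 106 mm at the stop, 1 mm clear of the ideal pack
- module_1: Hexagonal lamp module: aluminium hex plate 70 mm across flats, 16 mm thick; on its centre a black housing to grip, 28 mm (x) by 42 mm (y), 34 mm tall. About 0.24 kg. Origin: centre of underside; z up, x to a corner, y square to a flat. In the nest: far row, -y end
- module_2: Hexagonal lamp module: aluminium hex plate 70 mm across flats, 16 mm thick; on its centre a black housing to grip, 28 mm (x) by 42 mm (y), 34 mm tall. About 0.24 kg. Origin: centre of underside; z up, x to a corner, y square to a flat. In the nest: far row, middle, up to about 2 mm off its neighbours
- module_3: Hexagonal lamp module: aluminium hex plate 70 mm across flats, 16 mm thick; on its centre a black housing to grip, 28 mm (x) by 42 mm (y), 34 mm tall. About 0.24 kg. Origin: centre of underside; z up, x to a corner, y square to a flat. In the nest: near row, -y side, up to about 2 mm off its neighbours
- module_4: Hexagonal lamp module: aluminium hex plate 70 mm across flats, 16 mm thick; on its centre a black housing to grip, 28 mm (x) by 42 mm (y), 34 mm tall. About 0.24 kg. Origin: centre of underside; z up, x to a corner, y square to a flat. On the bench beside the cassette, to be loaded; 4 and 5 are alike, either fits either place, any of six ways round
- module_5: Hexagonal lamp module: aluminium hex plate 70 mm across flats, 16 mm thick; on its centre a black housing to grip, 28 mm (x) by 42 mm (y), 34 mm tall. About 0.24 kg. Origin: centre of underside; z up, x to a corner, y square to a flat. On the bench on the cassette's other side, to be loaded; 4 and 5 are alike, either fits either place, any of six ways round
- far_place (a point): empty place in the far row, +y end: ideal centre of a module's underside, on the nest floor, at x = 30.3, y = 70, z = 30 mm in the cassette; axes as the cassette's
- near_place (a point): empty place in the near row, +y side, where a module touches the other near one and two far ones: ideal centre of its underside, on the nest floor, at x = -30.3, y = 35, z = 30 mm in the cassette; axes as the cassette's
- knob_grip (a point): grip point of the clamp knob on its upright axis, at x = 0, y = 196, z = 45 mm in the cassette; turns with it. A black bar 60 mm long (x), 14 mm wide (y), z = 28 to 56 mm, its top 9 mm below the cover's; on a 54 mm disc with its top at z = 32 mm, in a round well of 100 mm diameter through the cover
- clamp_knob (a joint): angle of the clamp knob, rad, growing clockwise seen from above: 0 = open (bar along the cassette's x), 1.5 = stop, clamped; starts at 0 to 0.25, turns stiffly (about 0.06 N m) and stays where it is left
- circuit_board: bystander: green circuit board 80 x 100 mm on 12 mm brass spacers, about 26 mm high. Origin: centre of its underside
- multimeter: bystander: grey hand multimeter lying flat, 75 x 150 x 30 mm. Origin: centre of its underside
- blue_bin: bystander: open blue bin 100 x 160 x 50 mm with parts in it. Origin: centre of its underside
Things that resemble listed ones, but are neither listed nor needed, are in the scene too. Leave any pink or red look-alike of the module_5 alone. Leave any orange look-alike of the module_4 alone.

How it is judged:
By the outcome, as a careful person would: the job done as asked, in the order asked, and still so for the second after the job is handed in, with the robot touching nothing.
It also fails if it takes over 58 s, if anything falls off the work surface, if the arm or the gripper's body presses on something with over 40 N, if the wrist force passes 120 N, or if a joint passes its speed limit or range.

## Working session

There is one attempt and no reset: what is moved stays moved. The work goes in short steps, Python scripts to look and compute and a tool call to move; the robot and the scene stay as the last step left them, time stands still between calls to the robot, and variables do not carry over. Pictures are saved under pics/ and viewed, about 8 in all and at most 12, crops included, and the job is handed in when it is done.

Besides the shell and the picture viewer there is one more tool, called in YAML: its name, and indented under it one key for each argument. play_rows: Moves the arm, as the interface text tells. Its arguments: {"type":"object","properties":{"motion":{"type":"array","items":{"type":"object","properties":{"fingers":{"type":"number"},"translation":{"type":"array","items":{"type":"number"}},"roll":{"type":"number"}}}}},"required":["motion"]}

```bash
mkdir -p pics
cat > h.py <<'E'
import numpy as np, cv2
from workcell import bot
def snap(name,f):
    c=bot.camera(name); np.savez(f'pics/{f}.npz',p=c['pixels'],K=c['intrinsics'],T=c['world_to_cam'])
    cv2.imwrite(f'pics/{f}.png',cv2.cvtColor(c['pixels'],cv2.COLOR_RGB2BGR)); return c
def load(f):
    d=np.load(f'pics/{f}.npz'); return d['p'],d['K'],d['T']
def crop(f,x0,y0,x1,y1,s,o):
    p=load(f)[0][y0:y1,x0:x1]; cv2.imwrite(f'pics/{o}.png',cv2.cvtColor(cv2.resize(p,None,fx=s,fy=s,interpolation=cv2.INTER_CUBIC),cv2.COLOR_RGB2BGR))
def px2w(f,uv,z):
    p,K,T=load(f); R,t=T[:3,:3],T[:3,3]; C=-R.T@t
    d=(R.T@np.linalg.inv(K)@np.c_[np.atleast_2d(uv),np.ones(len(np.atleast_2d(uv)))].T).T
    return C+d*((z-C[2])/d[:,2])[:,None]
def w2px(f,P):
    p,K,T=load(f); P=np.atleast_2d(P); q=(T[:3,:3]@P.T).T+T[:3,3]; q=(K@q.T).T; return q[:,:2]/q[:,2:]
E
python3 - <<'E'
from h import *
np.set_printoptions(precision=4,suppress=True)
for n in('top','scene'):
    c=snap(n,n+'0'); T=c['world_to_cam']; print(n,c['intrinsics'][0],-T[:3,:3].T@T[:3,3],T[:3,:3])
print(bot.get_obs())
E
```

```text
top [519.4448   0.     279.3876] [ 0.4035 -0.0473  1.7587] [[ 0.0295 -0.9995 -0.0085]
 [-0.9936 -0.0283 -0.1097]
 [ 0.1094  0.0117 -0.9939]]
scene [456.4353   0.     276.2545] [ 1.3449 -0.4773  0.8957] [[ 0.4863  0.8737  0.0129]
 [ 0.6029 -0.3249 -0.7287]
 [-0.6325  0.3621 -0.6847]]
{'clock': 0.1, 'joint_pos': array([-1.294 ,  0.2414,  0.0039,  1.3352,  0.    ,  1.5708]), 'joint_vel': array([-0.001 , -0.0005,  0.004 , -0.0014, -0.0012, -0.0012]), 'tau': array([  0.0019, -37.3138,  25.301 ,   0.0109,   0.0002,  -0.    ]), 'eef_pos': array([ 0.1365, -0.4805,  0.2445]), 'tool_rot': array([ 0.7979, -0.6028, -0.0007, -0.0006]), 'ft_force': array([-0.3176,  0.4886, -0.4796]), 'ft_torque': array([-0.0415, -0.0369, -0.0232]), 'grip_width': 0.08547749287323235}
```

View pics/top0.png

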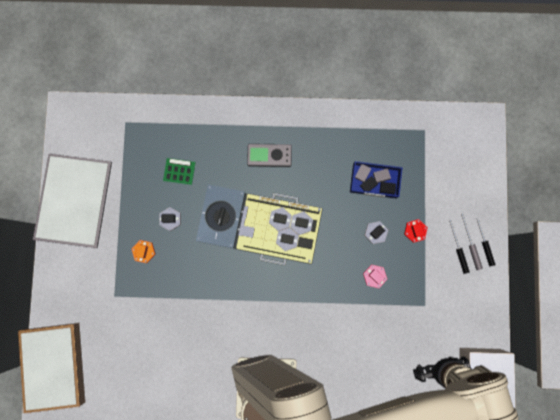

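View pics/scene0.png

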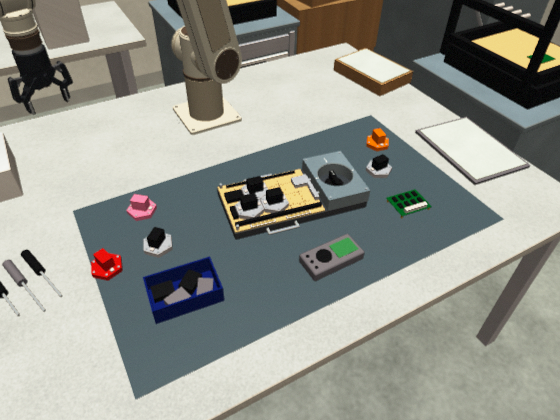

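The top view shows grey modules with a black housing at (169,218) and (376,232). The look-alikes are orange (143,251), red (416,231) and pink (376,276). The cassette has its knob at (220,215) and its pack around (290,228). The grey pair matches the description, so I'll check that in a close crop.

Run:
```python
from h import *
crop('top0',130,180,330,280,4,'a')
crop('top0',340,200,440,300,4,'b')
a=cv2.imread('pics/a.png');b=cv2.imread('pics/b.png');
cv2.imwrite('pics/c1.png',np.vstack([a,np.zeros((200,800,3),np.uint8)])); m=cv2.imread('pics/c1.png'); m[400:600,0:200]=cv2.resize(b,(200,200)); cv2.imwrite('pics/c1.png',m)
```

```text
(no output)
```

View pics/c1.png

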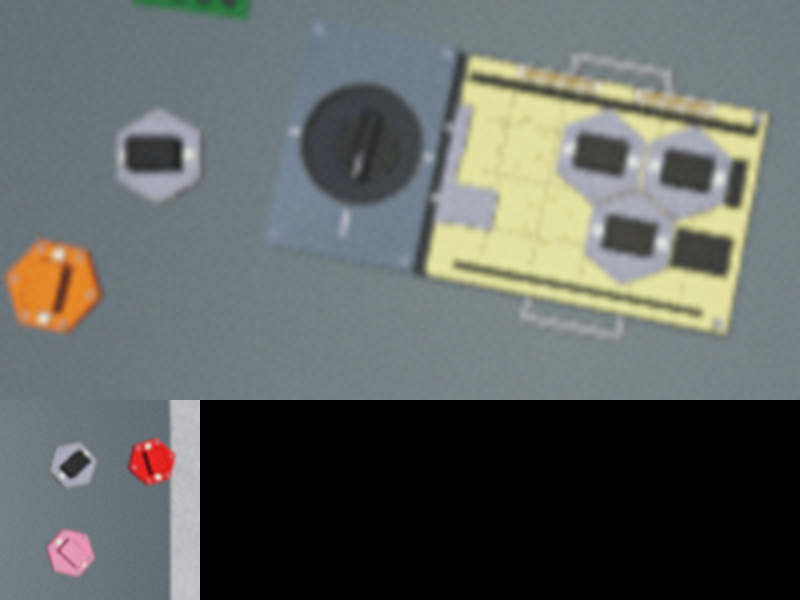

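The crop confirms the two grey modules with full black housings, at crop (158,155) and in the lower inset (73,465). The orange, pink and red ones differ in colour and have thinner bars. Next I'll get rough poses for them and the cassette.

Run:
```python
from h import *
np.set_printoptions(precision=4,suppress=True)
def c(x,y): return [130+x/4,180+y/4]
img=[c(310,22),c(265,243),c(768,110),c(728,333),c(361,145)]
L=np.array([[95,258,65],[-95,258,65],[95,-129,30],[-95,-129,30],[0,196,65]])/1000
W=np.array([px2w('top0',[p],l[2])[0] for p,l in zip(img,L)])
A=L[:,:2]-L[:,:2].mean(0);B=W[:,:2]-W[:,:2].mean(0)
th=np.arctan2((A[:,0]*B[:,1]-A[:,1]*B[:,0]).sum(),(A*B).sum());R=np.array([[np.cos(th),-np.sin(th)],[np.sin(th),np.cos(th)]])
t=W[:,:2].mean(0)-R@L[:,:2].mean(0); print('cass',t,np.degrees(th)); print((W[:,:2]-(L[:,:2]@R.T+t))*1000)
print('mods',px2w('top0',[c(158,155)],.016),px2w('top0',[[340+73/2,200+65/2]],.016))
for n,l in dict(far=[.0303,.07],near=[-.0303,.035],knob=[0,.196]).items(): print(n,R@l+t)
w=snap('wrist','w0');T=w['world_to_cam'];o=bot.get_obs()
from scipy.spatial.transform import Rotation as Ro
Rt=Ro.from_quat(o['tool_rot']).as_matrix();C=-T[:3,:3].T@T[:3,3]
print('cam in tool',Rt.T@(C-o['eef_pos']),'\n',T[:3,:3]@Rt,w['intrinsics'],'\ntool',Rt)
```

```text
cass [ 0.5229 -0.0282] -8.95690205859476
[[-2.5441 -0.1207]
 [ 2.1347 -1.111 ]
 [-0.6329  0.8044]
 [ 0.678   0.4624]
 [ 0.3643 -0.0351]]
mods [[0.5447 0.3425 0.016 ]] [[ 0.5185 -0.3548  0.016 ]]
far [0.5637 0.0363]
near [0.4984 0.0111]
knob [0.5534 0.1654]
cam in tool [-0.0008 -0.0699 -0.1284] 
 [[ 1.     -0.0001  0.0003]
 [ 0.0002  0.9615 -0.2747]
 [-0.0002  0.2747  0.9615]] [[305.4137   0.     278.8709]
 [  0.     305.4137 208.4134]
 [  0.       0.       1.    ]] 
tool [[ 0.2733 -0.9619 -0.0004]
 [-0.9619 -0.2733  0.0016]
 [-0.0017 -0.     -1.    ]]
```

```bash
cat >> h.py <<'E'
from scipy.spatial.transform import Rotation as Ro
np.set_printoptions(precision=4,suppress=True)
def yaw():
    R=Ro.from_quat(bot.get_obs()['tool_rot']).as_matrix(); return np.degrees(np.arctan2(R[1,0],R[0,0]))
def plan(xyz,y=None):
    o=bot.get_obs(); R=Ro.from_quat(o['tool_rot']).as_matrix()
    s=R.T@(np.array(xyz)-o['eef_pos'])*100; r=0 if y is None else -((y-yaw()+90)%180-90)
    print('shift cm',s.round(2),'roll',round(r,1),'rows',np.linalg.norm(s)/4.17,abs(r)/7.16,'yaw now',round(yaw(),2),'pos',o['eef_pos'],'clk',o['clock'])
E
python3 -c "
from h import *
plan([.5185,-.3548,.2],33)"
```

```text
shift cm [ -1.64 -40.18   4.46] roll 72.9 rows 9.702263222252524 10.176175324642168 yaw now -74.14 pos [ 0.1365 -0.4805  0.2446] clk 0.15
```

play_rows:
  motion:
    - {"fingers": -1, "translation": [-0.16, -4.0, 0.45], "roll": -7.1}
    - {"fingers": -1, "translation": [-0.3, -8.0, 0.9], "roll": -14.2}
    - {"fingers": -1, "translation": [-0.5, -12, 1.3], "roll": -21.3}
    - {"fingers": -1, "translation": [-0.65, -16, 1.8], "roll": -28.4}
    - {"fingers": -1, "translation": [-0.8, -20, 2.2], "roll": -35.5}
    - {"fingers": -1, "translation": [-1, -24, 2.7], "roll": -42.6}
    - {"fingers": -1, "translation": [-1.15, -28, 3.1], "roll": -49.7}
    - {"fingers": -1, "translation": [-1.3, -32, 3.6], "roll": -56.8}
    - {"fingers": -1, "translation": [-1.5, -36, 4.0], "roll": -63.9}
    - {"fingers": -1, "translation": [-1.64, -40.2, 4.5], "roll": -71}
    - {"fingers": -1, "translation": [-1.64, -40.2, 4.5], "roll": -78}
    - {"fingers": -1, "translation": [-1.64, -40.2, 4.5], "roll": -85}
    - {"fingers": -1, "translation": [-1.64, -40.2, 4.5], "roll": -92}
    - {"fingers": -1, "translation": [-1.64, -40.2, 4.5], "roll": -99}
    - {"fingers": -1, "translation": [-1.64, -40.2, 4.5], "roll": -107}
    - {"fingers": -1, "translation": [-1.64, -40.2, 4.5], "roll": -107}
    - {"fingers": -1, "translation": [-1.64, -40.2, 4.5], "roll": -107}

```text
clock: 1.57
eef_pos: [0.5187, -0.3552, 0.1998]
tool_rot: [0.959, 0.282, -0.0, -0.0]
ft_force: [-0.1, -1.1, 1.0]
grip_width: 0.0851
```

```bash
python3 -c "
from h import *
snap('wrist','w1'); print(yaw(),bot.get_obs()['eef_pos'],bot.get_obs()['joint_pos'])
print(w2px('w1',bot.get_obs()['eef_pos']))"
```

```text
32.699487939920935 [ 0.5187 -0.3553  0.1999] [-0.6005  0.5205  0.2999  1.3509 -0.      0.3996]
[[277.8137 277.8956]]
```

View pics/w1.png

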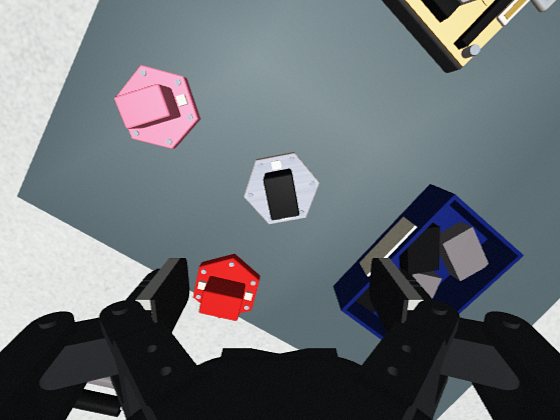

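The grey module is centred at about (282,188), with the pink one at (157,107), the red one at (227,287) and the blue bin at (430,250). I'll fit its silhouette with the known prism and housing geometry.

```bash
cat >> h.py <<'E'
from scipy.optimize import minimize
def hexpts(z): a=np.radians(np.arange(0,360,60)); return np.c_[.0404145*np.cos(a),.0404145*np.sin(a),np.full(6,z)]
def place(P,x,y,th,z0=0): t=np.radians(th); return np.c_[P[:,0]*np.cos(t)-P[:,1]*np.sin(t)+x,P[:,0]*np.sin(t)+P[:,1]*np.cos(t)+y,P[:,2]+z0]
def hbox(z): return np.array([[.014,.021,z],[-.014,.021,z],[-.014,-.021,z],[.014,-.021,z]])
def model(f,p,z0=0,val=(0,1,2)):
    """labels as a float image: plate=1, housing=-1"""
    m=np.zeros((420,560),np.float32)
    for parts,v in (([hexpts(0),hexpts(.016)],1),([hbox(.016),hbox(.05)],-1)):
        q=w2px(f,place(np.vstack(parts),*p,z0)).astype(np.float32); h=cv2.convexHull(q)
        cv2.fillPoly(m,[np.round(h*256).astype(np.int32)],v,cv2.LINE_AA,8)
    return m
def fit(f,p0,z0=0,lo=55,hi=130,pad=25):
    g=cv2.cvtColor(load(f)[0],cv2.COLOR_RGB2GRAY).astype(np.float32)
    s=np.where(g>hi,1,np.where(g<lo,-1,0)).astype(np.float32)
    c=w2px(f,[[p0[0],p0[1],z0+.025]])[0].astype(int); sl=np.s_[max(c[1]-60,0):c[1]+60,max(c[0]-60,0):c[0]+60]
    cost=lambda p:np.abs(cv2.GaussianBlur(model(f,p,z0)-s,(0,0),1.2)[sl]).sum()
    best=min((minimize(cost,[p0[0]+dx,p0[1]+dy,p0[2]],method='Nelder-Mead',options=dict(initial_simplex=np.array([p0]*4)+np.array([[dx,dy,0],[.006,0,0],[0,.006,0],[0,0,10]]),xatol=1e-5,fatol=.1)) for dx in(-.004,.004) for dy in(-.004,.004)),key=lambda r:r.fun)
    return best.x,best.fun
E
python3 - <<'E'
from h import *
print(px2w('w1',[[282,188]],.016))
g=cv2.cvtColor(load('w1')[0],cv2.COLOR_RGB2GRAY); print(g[188,225:340:4])
p=px2w('w1',[[282,188]],.016)[0]
x,c=fit('w1',[p[0],p[1],33]); print(x,c)
plan([x[0],x[1],.035],x[2])
E
```

```text
[[ 0.5198 -0.3503  0.016 ]]
[126 125 126 127 127 124 215 215 214 213  61  48  46  48  48  50  52  34
 218 213 212 211 209 146 129 130 129 129 133]
[ 0.5199 -0.3513 43.9436] 4817.14501953125
shift cm [ 0.32 -0.25 16.49] roll -11.2 rows 3.9563436229465783 1.5704042305980297 yaw now 32.7 pos [ 0.5187 -0.3553  0.1999] clk 1.6167
```

```bash
sed -i 's/lo=55,hi=130/lo=90,hi=170/' h.py
python3 - <<'E'
from h import *
p=px2w('w1',[[282,188]],.016)[0]
for y0 in (33,43): x,c=fit('w1',[p[0],p[1],y0]); print(x,c)
plan([x[0],x[1],.035],x[2])
E
```

```text
[ 0.5203 -0.3528 45.1088] 387.3684997558594
[ 0.5203 -0.3528 45.1159] 387.3684997558594
shift cm [ 0.28 -0.11 16.49] roll -12.4 rows 3.955740215210758 1.7341373971939102 yaw now 32.7 pos [ 0.5187 -0.3553  0.1999] clk 1.6167
```

play_rows:
  motion:
    - {"fingers": -0.4, "translation": [0.28, -0.1, 3], "roll": -6}
    - {"fingers": -0.4, "translation": [0.28, -0.1, 7], "roll": -12.4}
    - {"fingers": -0.4, "translation": [0.28, -0.1, 11], "roll": -12.4}
    - {"fingers": -0.4, "translation": [0.28, -0.1, 14.5], "roll": -12.4}
    - {"fingers": -0.4, "translation": [0.28, -0.1, 16.4], "roll": -12.4}
    - {"fingers": 0.1, "translation": [0.28, -0.1, 16.4], "roll": -12.4}
    - {"fingers": 1, "translation": [0.28, -0.1, 16.4], "roll": -12.4}
    - {"fingers": 1, "translation": [0.28, -0.1, 16.4], "roll": -12.4}
    - {"fingers": 1, "translation": [0.28, -0.1, 16.4], "roll": -12.4}
    - {"fingers": 1, "translation": [0.28, -0.1, 16.4], "roll": -12.4}
    - {"fingers": 1, "translation": [0.28, -0.1, 16.4], "roll": -12.4}
    - {"fingers": 1, "translation": [0.28, -0.1, 16.4], "roll": -12.4}

```text
clock: 2.62
eef_pos: [0.5213, -0.3534, 0.0376]
tool_rot: [0.923, 0.385, 0.001, 0.001]
ft_force: [0.5, 0.4, -0.3]
grip_width: 0.0267
```

```bash
python3 -c "
from h import *
plan([.50,-.13,.30],-9)"
```

```text
shift cm [ 14.38 -17.19 -26.27] roll 54.3 rows 8.280088144941438 7.577083479597448 yaw now 45.25 pos [ 0.5213 -0.3534  0.0376] clk 2.6167
```

play_rows:
  motion:
    - {"fingers": 1, "translation": [0, 0, -2], "roll": 0}
    - {"fingers": 1, "translation": [0, 0, -6], "roll": 0}
    - {"fingers": 1, "translation": [0, 0, -10], "roll": 0}
    - {"fingers": 1, "translation": [1.5, -2, -13], "roll": 7}
    - {"fingers": 1, "translation": [3.5, -4.2, -16], "roll": 14}
    - {"fingers": 1, "translation": [5.7, -6.8, -18.5], "roll": 21}
    - {"fingers": 1, "translation": [7.9, -9.4, -21], "roll": 28}
    - {"fingers": 1, "translation": [10.1, -12, -23.5], "roll": 35}
    - {"fingers": 1, "translation": [12.3, -14.6, -25.5], "roll": 42}
    - {"fingers": 1, "translation": [14.4, -17.2, -26.3], "roll": 49}
    - {"fingers": 1, "translation": [14.4, -17.2, -26.3], "roll": 54.3}
    - {"fingers": 1, "translation": [14.4, -17.2, -26.3], "roll": 54.3}

```text
clock: 3.62
eef_pos: [0.5, -0.1278, 0.3011]
tool_rot: [0.997, -0.078, 0.002, 0.0]
ft_force: [-0.4, 0.6, -3.7]
grip_width: 0.0269
```

```bash
python3 -c "
from h import *
snap('wrist','w2'); print(yaw(),bot.get_obs()['eef_pos'],bot.get_obs()['joint_pos'])"
```

```text
-8.827642936284313 [ 0.4999 -0.1289  0.3001] [-0.2521  0.2562  0.1671  1.48   -0.0005  1.4728]
```

View pics/w2.png

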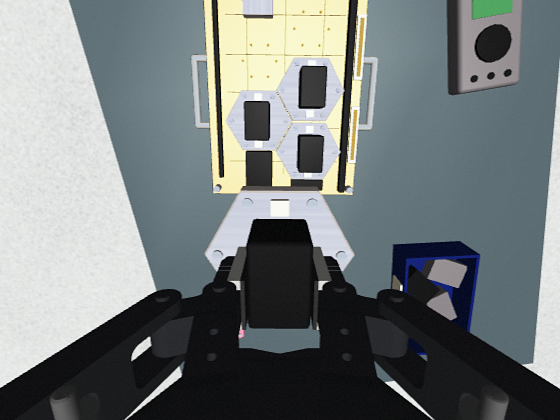

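The cassette end is in view: modules at (257,120), (312,87) and (311,153), frame corners at (215,193) and (352,193). The held module is square in the jaws. I'll fit the three modules and enlarge the nest.

```bash
cat >> h.py <<'E'
def fitn(f,p0,z0=.03,win=38):
    im=load(f)[0].astype(np.float32); g=im.mean(2); r,b=im[...,0],im[...,2]
    s=np.where(g<80,-1,np.where((g>140)&(b>r-8),1,0)).astype(np.float32)
    c=w2px(f,[[p0[0],p0[1],z0+.025]])[0].astype(int); sl=np.s_[max(c[1]-win,0):c[1]+win,max(c[0]-win,0):c[0]+win]
    def cost(p):  # housing against dark, plate: interior must be plate
        d=model(f,p,z0)-s; return np.abs(cv2.GaussianBlur(d,(0,0),1.))[sl].sum()
    st=np.array([[.003,.003,3],[-.004,0,0],[0,-.004,0],[0,0,-4]])
    b=min((minimize(cost,p0,method='Nelder-Mead',options=dict(initial_simplex=np.array(p0)+k*st,xatol=1e-5,fatol=.1)) for k in(1,-1)),key=lambda q:q.fun)
    return b.x,b.fun
E
python3 - <<'E'
from h import *
crop('w2',190,0,390,200,3,'c2')
th=np.radians(-8.95);R=np.array([[np.cos(th),-np.sin(th)],[np.sin(th),np.cos(th)]]);t=[.5229,-.0282]
for l in([.0303,-.07],[.0303,0],[-.0303,-.035]):
    q=R@l+t; print(q,fitn('w2',[*q,-9]))
E
```

```text
[ 0.5419 -0.1021] (array([ 0.541 , -0.099 , -9.3291]), np.float64(1725.333251953125))
[ 0.5528 -0.0329] (array([ 0.5527, -0.0291, -7.6128]), np.float64(1392.4210205078125))
[ 0.4875 -0.0581] (array([ 0.487 , -0.0545, -7.4402]), np.float64(1640.588134765625))
```

View pics/c2.png

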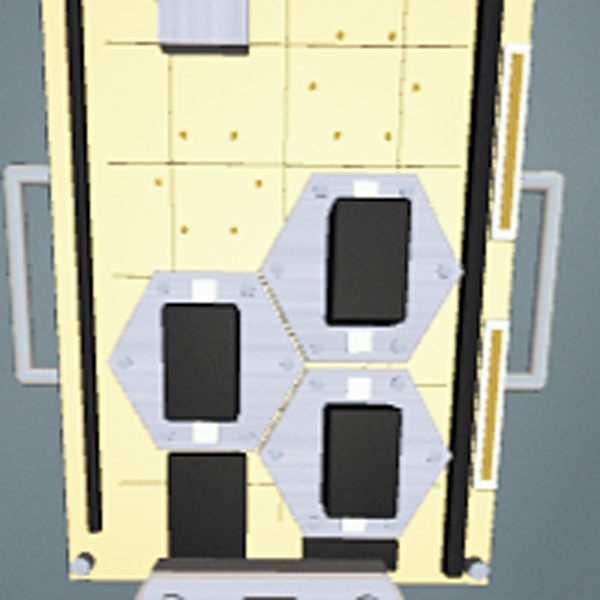

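Module 1 is at crop (355,455) against the dark stop (350,550), module 2 at (360,268) about a millimetre or two clear of it, and module 3 at (205,362). The jaw is at (205,25). I'll turn these readings into poses.

Run:
```python
from h import *
f='w2'
def P(pts,z): return px2w(f,np.array(pts)/3+[190,0],z)[:,:2]
from scipy.optimize import least_squares
M=dict(m1=[(450,455),(402,370),(307,367),(260,455),(307,537),(402,537)],m2=[(463,270),(417,173),(310,173),(260,268),(308,361),(410,360)],m3=[(306,365),(253,273),(155,271),(107,362),(157,449),(258,452)])
H=hexpts(.016)
res={}
for k,v in M.items():
    W=P(v,.046); r=least_squares(lambda p:(place(H,*p)[:,:2]-W).ravel()*np.r_[1],[*W.mean(0),-9],x_scale=[.001,.001,1]); res[k]=r.x
    print(k,r.x,'rms mm',1000*np.sqrt((r.fun**2).mean()))
# housing tops
for k,v in dict(m1=[(323,404),(402,404),(398,518),(324,518)],m2=[(331,198),(411,198),(407,324),(328,325)],m3=[(164,303),(241,304),(238,421),(164,419)]).items(): print(k,'housing',P(v,.08).mean(0), 'sides', np.linalg.norm(np.diff(P(v,.08),axis=0),axis=1))
far=P([(474,40),(443,570)],.03); lip=P([(80,3),(101,528)],.03); co=P([(70,578),(488,583)],.03)
for n,l in(('far',far),('lip',lip)): d=l[0]-l[1]; print(n,l,'yaw',np.degrees(np.arctan2(d[1],d[0]))-90)
d=co[1]-co[0];print('corners',co,np.linalg.norm(d),np.degrees(np.arctan2(d[1],d[0])))
print('jaw',P([(163,54),(247,54)],.03))
for yw in(-8.9,):
    t=np.radians(yw);ex=np.array([np.cos(t),np.sin(t)]);ey=np.array([-ex[1],ex[0]])
    print('origin x:',far@ex-.0715,lip@ex+.0775,co@ex+[.095,-.095],'y:',co@ey+.129)
    for k,v in res.items(): print(k,v[:2]@ex,v[:2]@ey)
```

```text
m1 [ 0.5419 -0.0999 -8.3046] rms mm 0.8714615352696683
m2 [ 0.5537 -0.029  -8.9568] rms mm 0.5006834779893374
m3 [ 0.4875 -0.0546 -9.3603] rms mm 0.6653210014052051
m1 housing [ 0.5414 -0.0992] sides [0.0293 0.0426 0.0284]
m2 housing [ 0.553  -0.0297] sides [0.028  0.042  0.0287]
m3 housing [ 0.488  -0.0544] sides [0.0277 0.0413 0.0276]
far [[ 0.6087  0.0472]
 [ 0.5756 -0.1581]] yaw -9.156617969729979
lip [[ 0.462   0.0826]
 [ 0.4288 -0.1158]] yaw -9.488763637181222
corners [[ 0.4106 -0.1358]
 [ 0.5949 -0.1671]] 0.18700647823761818 -9.653896160543116
jaw [[0.4899 0.0609]
 [0.5219 0.056 ]]
origin x: [0.5226 0.5216] [0.5212 0.5191] [0.5216 0.5186] y: [0.0584 0.0559]
m1 0.5508279389007967 -0.01485873733401287
m2 0.5515405590370943 0.057040827527817015
m3 0.4900529859761963 0.021482926661460962
```

```bash
python3 -c "
from h import *
plan([.563,.0421,.08],-9.15);print(bot.get_obs()['ft_force'])"
```

```text
shift cm [  3.58 -17.88  22.01] roll 0.3 rows 6.8537406005798385 0.04502193627314042 yaw now -8.83 pos [ 0.4999 -0.1289  0.3001] clk 3.6667
[ 1.1566 -1.0407 -3.4382]
```

play_rows:
  motion:
    - {"fingers": 1, "translation": [0.7, -3.5, 1], "roll": 0.3}
    - {"fingers": 1, "translation": [1.4, -7, 3], "roll": 0.3}
    - {"fingers": 1, "translation": [2.1, -10.5, 5], "roll": 0.3}
    - {"fingers": 1, "translation": [2.8, -14, 7], "roll": 0.3}
    - {"fingers": 1, "translation": [3.58, -17.9, 9], "roll": 0.3}
    - {"fingers": 1, "translation": [3.58, -17.9, 12], "roll": 0.3}
    - {"fingers": 1, "translation": [3.58, -17.9, 15.5], "roll": 0.3}
    - {"fingers": 1, "translation": [3.58, -17.9, 18.5], "roll": 0.3}
    - {"fingers": 1, "translation": [3.58, -17.9, 20.5], "roll": 0.3}
    - {"fingers": 1, "translation": [3.58, -17.9, 21.5], "roll": 0.3}
    - {"fingers": 1, "translation": [3.58, -17.9, 22], "roll": 0.3}
    - {"fingers": 1, "translation": [3.58, -17.9, 22], "roll": 0.3}
    - {"fingers": 1, "translation": [3.58, -17.9, 22], "roll": 0.3}

```text
clock: 4.75
eef_pos: [0.5644, 0.041, 0.0803]
tool_rot: [0.997, -0.082, 0.001, -0.0]
ft_force: [-0.1, 0.7, -2.5]
grip_width: 0.027
```

```bash
python3 -c "
from h import *
snap('wrist','w3');plan([.563,.0421,.0676],-9.15);print(bot.get_obs()['ft_force'])"
```

```text
shift cm [-0.2  -0.06  1.33] roll -0.2 rows 0.32225610374823566 0.028421570881465578 yaw now -9.35 pos [0.5648 0.0412 0.0809] clk 4.8
[-0.2521  0.9413 -2.1293]
```

View pics/w3.png

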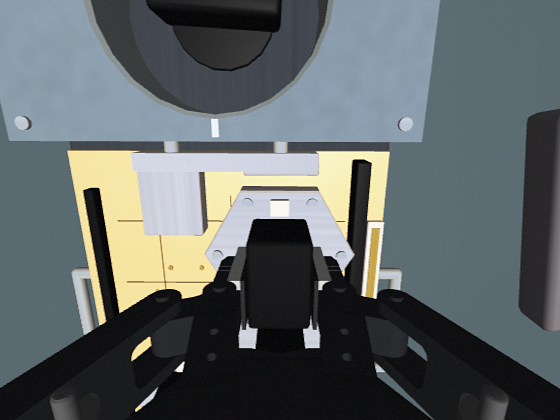

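Run:
```python
from h import *
t=np.radians(-9.2);ex=np.array([np.cos(t),np.sin(t)]);ey=np.array([-ex[1],ex[0]])
f='w3'
def s(n,pts,z):
    W=px2w(f,pts,z)[:,:2]; print(n,(W@ex*1000).round(1),(W@ey*1000).round(1))
o=bot.get_obs()['eef_pos']; s_=o[:2]; print('tcp',s_@ex*1000,s_@ey*1000)
s('module corners top',[(354,255),(206,255)],.0593); s('module +y edge',[(242,187),(317,187)],.0593)
s('rail base',[(351,200),(352,255)],.03); s('rail top in',[(354,162)],.044)
s('lip base',[(98,190),(115,290)],.03)
s('jaw near base',[(145,235),(205,235)],.03); s('jaw far base',[(245,176),(318,176)],.03)
s('cover edge',[(10,138),(422,141)],.065); s('cover screws',[(23,123),(405,124)],.065)
s('plate edges',[(68,150),(388,150)],.03); s('white mark',[(215,128)],.065)
s('well bottom',[(222,114)],.065)
s('near-most well L/R',[(90,30),(325,30)],.065)
```

```text
tcp 550.9397843787693 130.96847327246334
module corners top [590.5 511.7] [132.6 132.9]
module +y edge [532.2 569.6] [169.7 169.6]
rail base [594.2 597. ] [155.3 119.2]
rail top in [591.] [180.]
lip base [442.5 442.6] [161.9  94.7]
jaw near base [467.  504.4] [133.2 133.1]
jaw far base [530.6 573.7] [170.1 170. ]
cover edge [427.3 616.6] [194.1 192.2]
cover screws [434.8 607.9] [200.7 199.8]
plate edges [429.1 613.7] [185.6 185.1]
white mark [521.6] [198.3]
well bottom [525.1] [204.4]
near-most well L/R [471.6 570.1] [238.2 238. ]
```

The held module is nearly over the far place, with 1–3 mm to the jaw, which shows at (280,175). The rail's edge is at (352,255), just clear of the module corner at (354,255), so I'll shift 1.5 mm to -y and lower slowly.

play_rows:
  motion:
    - {"fingers": 1, "translation": [-0.05, 0.15, 0], "roll": -0.15}
    - {"fingers": 1, "translation": [-0.05, 0.15, 0.4], "roll": -0.15}
    - {"fingers": 1, "translation": [-0.05, 0.15, 0.7], "roll": -0.15}
    - {"fingers": 1, "translation": [-0.05, 0.15, 0.9], "roll": -0.15}
    - {"fingers": 1, "translation": [-0.05, 0.15, 1.05], "roll": -0.15}
    - {"fingers": 1, "translation": [-0.05, 0.15, 1.15], "roll": -0.15}
    - {"fingers": 1, "translation": [-0.05, 0.15, 1.15], "roll": -0.15}

```text
clock: 5.38
eef_pos: [0.5625, 0.0402, 0.0676]
tool_rot: [0.997, -0.08, -0.0, 0.0]
ft_force: [0.4, 0.5, -2.4]
grip_width: 0.0266
```

play_rows:
  motion:
    - {"fingers": 1, "translation": [0, 0, 0.05], "roll": 0}
    - {"fingers": 1, "translation": [0, 0, 0.1], "roll": 0}
    - {"fingers": 1, "translation": [0, 0, 0.1], "roll": 0}

```text
clock: 5.63
eef_pos: [0.5627, 0.0402, 0.0675]
tool_rot: [0.997, -0.08, 0.0, -0.0]
ft_force: [-2.7, -0.4, 4.2]
grip_width: 0.0272
```

play_rows:
  motion:
    - {"fingers": 1, "translation": [0, 0.05, -0.05], "roll": 0}
    - {"fingers": 1, "translation": [0, 0.12, -0.05], "roll": 0}
    - {"fingers": 1, "translation": [0, 0.2, -0.05], "roll": 0}
    - {"fingers": 1, "translation": [0, 0.26, -0.05], "roll": 0}
    - {"fingers": 1, "translation": [0, 0.3, -0.05], "roll": 0}
    - {"fingers": 1, "translation": [0, 0.3, -0.05], "roll": 0}

```text
clock: 6.13
eef_pos: [0.5627, 0.0376, 0.0676]
tool_rot: [0.997, -0.08, 0.001, -0.0]
ft_force: [1.2, 3.0, 1.1]
grip_width: 0.0271
```

play_rows:
  motion:
    - {"fingers": 1, "translation": [0, 0.05, 0], "roll": 0}
    - {"fingers": 1, "translation": [0, 0.1, 0], "roll": 0}
    - {"fingers": 1, "translation": [0, 0.1, 0], "roll": 0}

```text
clock: 6.38
eef_pos: [0.5625, 0.0368, 0.0676]
tool_rot: [0.997, -0.08, 0.001, -0.001]
ft_force: [0.5, 5.4, 2.2]
grip_width: 0.0267
```

play_rows:
  motion:
    - {"fingers": 1, "translation": [0, 0.05, 0], "roll": 0}
    - {"fingers": 1, "translation": [0, 0.1, 0], "roll": 0}
    - {"fingers": 1, "translation": [0, 0.1, 0], "roll": 0}

```text
clock: 6.63
eef_pos: [0.5625, 0.0363, 0.0676]
tool_rot: [0.997, -0.08, 0.001, -0.001]
ft_force: [1.4, 5.8, 1.4]
grip_width: 0.0269
```

play_rows:
  motion:
    - {"fingers": 1, "translation": [0, 0.05, 0], "roll": 0}
    - {"fingers": 1, "translation": [0, 0.1, 0], "roll": 0}
    - {"fingers": 1, "translation": [0, 0.1, 0], "roll": 0}

```text
clock: 6.88
eef_pos: [0.5624, 0.0362, 0.0677]
tool_rot: [0.997, -0.079, 0.001, -0.002]
ft_force: [1.2, 7.8, 0.6]
grip_width: 0.027
```

play_rows:
  motion:
    - {"fingers": 1, "translation": [0.07, 0, 0], "roll": 0}
    - {"fingers": 1, "translation": [0.15, 0, 0], "roll": 0}
    - {"fingers": 1, "translation": [0.15, 0, 0], "roll": 0}

```text
clock: 7.13
eef_pos: [0.5626, 0.0362, 0.0676]
tool_rot: [0.997, -0.079, -0.001, -0.002]
ft_force: [-1.5, 9.3, 3.8]
grip_width: 0.0269
```

play_rows:
  motion:
    - {"fingers": 1, "translation": [0.1, 0, 0], "roll": 0}
    - {"fingers": 1, "translation": [0.1, 0, 0], "roll": 0}
    - {"fingers": 1, "translation": [0.1, 0, 0], "roll": 0}

```text
clock: 7.38
eef_pos: [0.5628, 0.0362, 0.0676]
tool_rot: [0.997, -0.079, -0.001, -0.002]
ft_force: [-3.2, 10.1, 5.3]
grip_width: 0.0266
```

play_rows:
  motion:
    - {"fingers": 1, "translation": [0, -0.2, -0.03], "roll": 0}
    - {"fingers": 1, "translation": [0, -0.25, -0.05], "roll": 0}
    - {"fingers": 1, "translation": [0.1, -0.25, -0.05], "roll": 0}
    - {"fingers": 1, "translation": [0.1, -0.25, -0.05], "roll": 0}

```text
clock: 7.72
eef_pos: [0.5643, 0.0361, 0.0675]
tool_rot: [0.997, -0.08, -0.001, 0.0]
ft_force: [-3.9, 3.5, 3.7]
grip_width: 0.0269
```

Run:
```python
from h import *
snap('wrist','w4'); o=bot.get_obs(); print(o['eef_pos'],o['ft_force'],yaw())
crop('w4',60,130,420,330,2,'c4')
```

```text
[0.5644 0.0361 0.0675] [-5.0234  3.3191  3.7914] -9.198637830438454
```

View pics/c4.png

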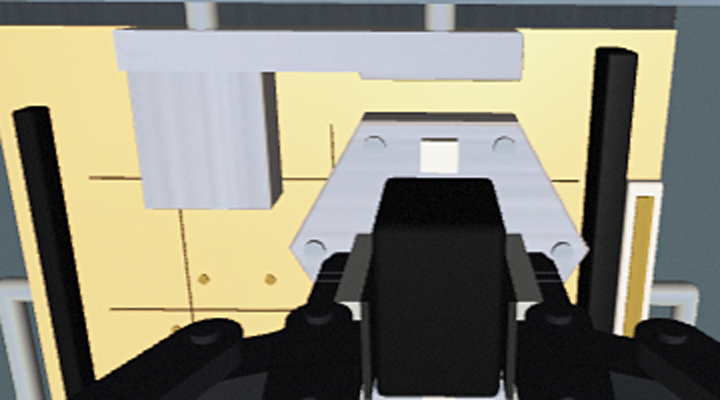

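Module 4 now sits flat on the nest floor, with its corner at the rail (589,248) and its +y edge well clear of the jaw (440,75). Next I release it and go to the second module.

play_rows:
  motion:
    - {"fingers": 0.2, "translation": [-0.05, -0.1, 0], "roll": 0}
    - {"fingers": -0.2, "translation": [-0.05, -0.1, 0], "roll": 0}
    - {"fingers": -0.4, "translation": [-0.05, -0.1, 0], "roll": 0}
    - {"fingers": -0.4, "translation": [-0.05, -0.1, 0], "roll": 0}
    - {"fingers": -0.4, "translation": [-0.05, -0.1, -2], "roll": 0}
    - {"fingers": -0.4, "translation": [-0.05, -0.1, -6], "roll": 0}
    - {"fingers": -0.4, "translation": [-0.05, -0.1, -10], "roll": 0}

```text
clock: 8.35
eef_pos: [0.5637, 0.0367, 0.1671]
tool_rot: [0.997, -0.08, -0.002, 0.001]
ft_force: [1.4, 0.0, 0.1]
grip_width: 0.0597
```

Run:
```python
from h import *
plan([.5447,.34,.2],-5); print(bot.get_obs()['ft_force'])
```

```text
shift cm [ -6.75 -29.63  -3.31] roll -4.2 rows 7.3311061681372465 0.5881482492844022 yaw now -9.21 pos [0.5637 0.0367 0.1671] clk 8.35
[1.3611 0.0359 0.1079]
```

play_rows:
  motion:
    - {"fingers": -0.4, "translation": [-0.8, -3.6, -1], "roll": 0}
    - {"fingers": -0.4, "translation": [-1.7, -7.4, -2], "roll": 0}
    - {"fingers": -0.4, "translation": [-2.5, -11.2, -3.3], "roll": 0}
    - {"fingers": -0.4, "translation": [-3.4, -15, -3.3], "roll": 0}
    - {"fingers": -0.4, "translation": [-4.2, -18.8, -3.3], "roll": -2}
    - {"fingers": -0.4, "translation": [-5.1, -22.6, -3.3], "roll": -4}
    - {"fingers": -0.4, "translation": [-6, -26.4, -3.3], "roll": -4.2}
    - {"fingers": -0.4, "translation": [-6.75, -29.6, -3.3], "roll": -4.2}
    - {"fingers": -0.4, "translation": [-6.75, -29.6, -3.3], "roll": -4.2}
    - {"fingers": -0.4, "translation": [-6.75, -29.6, -3.3], "roll": -4.2}
    - {"fingers": -0.4, "translation": [-6.75, -29.6, -3.3], "roll": -4.2}

```text
clock: 9.27
eef_pos: [0.5458, 0.3397, 0.2004]
tool_rot: [0.999, -0.043, -0.0, 0.001]
ft_force: [-0.3, -0.5, 0.2]
grip_width: 0.0597
```

Run:
```python
from h import *
snap('wrist','w5'); x=[.5447,.3425,0]
for y0 in (0,15): 
  x,c=fit('w5',[.5447,.3425,y0]); print(x,c)
plan([x[0],x[1],.037],x[2])
im=load('w5')[0].copy(); m=model('w5',x); 
for v in(1,-1):
    cs,_=cv2.findContours((m*v>.5).astype(np.uint8),0,1); cv2.drawContours(im,cs,-1,(255,0,0),1)
c=w2px('w5',[[x[0],x[1],.02]])[0].astype(int); p=im[max(c[1]-80,0):c[1]+80,c[0]-100:c[0]+100]; cv2.imwrite('pics/c5.png',cv2.cvtColor(cv2.resize(p,None,fx=3,fy=3),cv2.COLOR_RGB2BGR))
```

```text
[0.5457 0.3444 3.9211] 388.30572509765625
[0.5455 0.3444 3.8071] 406.30572509765625
shift cm [-0.1  -0.54 16.36] roll -8.9 rows 3.926087526076344 1.2370408751242326 yaw now -5.05 pos [0.546  0.3391 0.2006] clk 9.3167
```

View pics/c5.png

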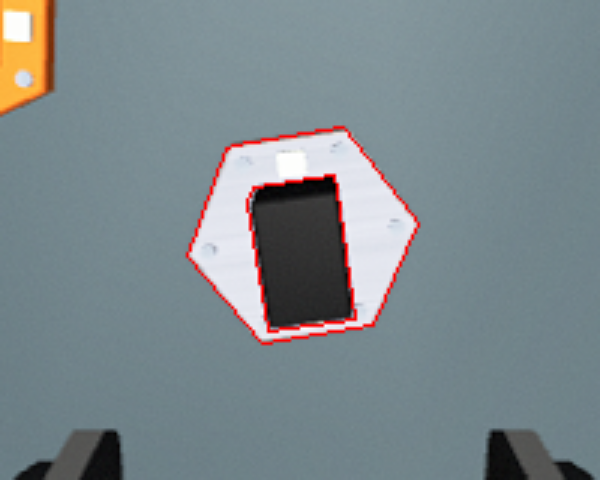

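The fitted outline lies on the second grey module, centre crop (303,235); the orange one at (20,50) is well away.

play_rows:
  motion:
    - {"fingers": -0.4, "translation": [-0.1, -0.6, 3], "roll": -5}
    - {"fingers": -0.4, "translation": [-0.1, -0.6, 7], "roll": -8.9}
    - {"fingers": -0.4, "translation": [-0.1, -0.6, 11], "roll": -8.9}
    - {"fingers": -0.4, "translation": [-0.1, -0.6, 14.5], "roll": -8.9}
    - {"fingers": -0.4, "translation": [-0.1, -0.6, 16.4], "roll": -8.9}
    - {"fingers": 0, "translation": [-0.1, -0.6, 16.4], "roll": -8.9}
    - {"fingers": 1, "translation": [-0.1, -0.6, 16.4], "roll": -8.9}
    - {"fingers": 1, "translation": [-0.1, -0.6, 16.4], "roll": -8.9}
    - {"fingers": 1, "translation": [-0.1, -0.6, 16.4], "roll": -8.9}
    - {"fingers": 1, "translation": [-0.1, -0.6, 16.4], "roll": -8.9}
    - {"fingers": 1, "translation": [-0.1, -0.6, 16.4], "roll": -8.9}

```text
clock: 10.23
eef_pos: [0.5463, 0.3466, 0.0385]
tool_rot: [0.999, 0.034, 0.001, -0.001]
ft_force: [0.3, -0.8, 1.0]
grip_width: 0.0268
```

Run:
```python
from h import *
plan([.50,.10,.25],-9.2); print(bot.get_obs()['ft_force'])
```

```text
shift cm [ -6.24  24.26 -21.2 ] roll 13.1 rows 7.869582139004413 1.8293156268498358 yaw now 3.9 pos [0.5463 0.3466 0.0385] clk 10.2333
[ 0.3174 -0.8452  1.0196]
```

play_rows:
  motion:
    - {"fingers": 1, "translation": [0, 0, -2], "roll": 0}
    - {"fingers": 1, "translation": [0, 0, -6], "roll": 0}
    - {"fingers": 1, "translation": [0, 0, -10], "roll": 0}
    - {"fingers": 1, "translation": [-0.8, 3, -12.5], "roll": 3}
    - {"fingers": 1, "translation": [-1.6, 6.5, -14.5], "roll": 6}
    - {"fingers": 1, "translation": [-2.5, 10, -15], "roll": 9}
    - {"fingers": 1, "translation": [-3.5, 13.8, -15], "roll": 13.1}
    - {"fingers": 1, "translation": [-4.4, 17.6, -15], "roll": 13.1}
    - {"fingers": 1, "translation": [-5.4, 21.4, -15], "roll": 13.1}
    - {"fingers": 1, "translation": [-6.2, 25.2, -15], "roll": 13.1}
    - {"fingers": 1, "translation": [-6.7, 29, -15], "roll": 13.1}
    - {"fingers": 1, "translation": [-6.7, 29, -15], "roll": 13.1}
    - {"fingers": 1, "translation": [-6.7, 29, -15], "roll": 13.1}

```text
clock: 11.32
eef_pos: [0.4982, 0.0504, 0.1877]
tool_rot: [0.997, -0.082, 0.001, -0.0]
ft_force: [0.1, -1.5, -3.0]
grip_width: 0.027
```

Run:
```python
from h import *
plan([.4961,.0169,.09],-9.2); print(bot.get_obs()['ft_force'])
```

```text
shift cm [0.33 3.34 9.77] roll -0.2 rows 2.4765674963165174 0.03376792204491528 yaw now -9.44 pos [0.4982 0.0504 0.1877] clk 11.3167
[ 0.0878 -1.4691 -2.9545]
```

play_rows:
  motion:
    - {"fingers": 1, "translation": [0.3, 2, 1], "roll": -0.2}
    - {"fingers": 1, "translation": [0.33, 3.3, 3], "roll": -0.2}
    - {"fingers": 1, "translation": [0.33, 3.3, 6], "roll": -0.2}
    - {"fingers": 1, "translation": [0.33, 3.3, 8.5], "roll": -0.2}
    - {"fingers": 1, "translation": [0.33, 3.3, 9.8], "roll": -0.2}
    - {"fingers": 1, "translation": [0.33, 3.3, 9.8], "roll": -0.2}
    - {"fingers": 1, "translation": [0.33, 3.3, 9.8], "roll": -0.2}

```text
clock: 11.9
eef_pos: [0.4961, 0.0204, 0.0886]
tool_rot: [0.997, -0.077, -0.001, -0.0]
ft_force: [0.7, -0.8, -2.6]
grip_width: 0.0269
```

Run:
```python
from h import *
snap('wrist','w6'); o=bot.get_obs(); print(o['eef_pos'],o['ft_force'],yaw())
crop('w6',60,100,460,340,2,'c6')
```

```text
[0.4971 0.0203 0.0896] [ 0.401  -0.2525 -2.9247] -8.895900338739807
```

View pics/c6.png

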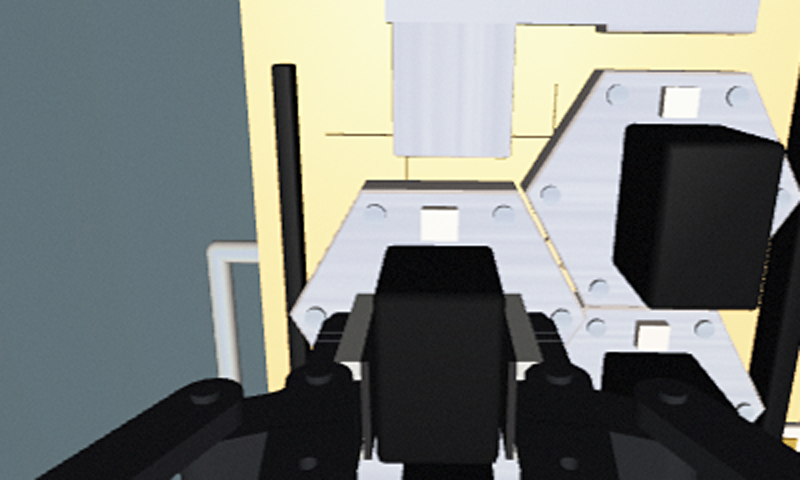

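Run:
```python
from h import *
t=np.radians(-9.2);ex=np.array([np.cos(t),np.sin(t)]);ey=np.array([-ex[1],ex[0]])
f='w6'
def s(n,pts,z):
    W=px2w(f,np.array(pts)/2+[60,100],z)[:,:2]; print(n,(W@ex*1000).round(1),(W@ey*1000).round(1))
o=bot.get_obs()['eef_pos'][:2]; print('tcp',o@ex*1000,o@ey*1000)
s('held corners L,TL,TR,R',[(291,314),(366,188),(517,190),(586,315)],.067)
s('m4 L,TL,TR,BL',[(523,184),(602,72),(749,74),(584,305)],.046)
s('m2 TL,TR,R',[(580,310),(716,310),(764,408)],.046)
s('jaw near base',[(394,157),(513,157)],.03); s('jaw far base',[(605,32),(756,32)],.03)
s('lip base',[(297,150),(303,250)],.03)
```

```text
tcp 487.5120689881455 99.4835571494295
held corners L,TL,TR,R [447.  468.  506.1 525.9] [ 99.8 134.5 134.2 100. ]
m4 L,TL,TR,BL [510.5 530.7 570.8 530.7] [131.  162.4 162.1  93.5]
m2 TL,TR,R [529.6 570.9 590.7] [91.8 92.1 58.2]
jaw near base [472.5 509.3] [135.7 135.9]
jaw far base [534.8 579. ] [173.1 173.3]
lip base [442.5 442.6] [137.7 105.1]
```

The held module's right corner, crop (586,315), clears module 4's flat, and modules 2 and 4 touch at (590,308). The jaw's near face at (455,157) is close, so I'll shift -y 3.7 mm and -x 1 mm and then lower.

play_rows:
  motion:
    - {"fingers": 1, "translation": [-0.1, 0.37, 0], "roll": 0.3}
    - {"fingers": 1, "translation": [-0.1, 0.37, 0.3], "roll": 0.3}
    - {"fingers": 1, "translation": [-0.1, 0.37, 0.6], "roll": 0.3}
    - {"fingers": 1, "translation": [-0.1, 0.37, 0.6], "roll": 0.3}

```text
clock: 12.28
eef_pos: [0.495, 0.016, 0.083]
tool_rot: [0.997, -0.081, 0.0, -0.0]
ft_force: [0.7, 1.4, -2.8]
grip_width: 0.0268
```

Run:
```python
from h import *
x,y=.486,.096; t=np.radians(-9.2)
plan([x*np.cos(t)-y*np.sin(t),x*np.sin(t)+y*np.cos(t),.0695],-9.2); print(bot.get_obs()['ft_force'])
```

```text
shift cm [-0.01 -0.11  1.35] roll -0.1 rows 0.3255103127343216 0.012323091054996311 yaw now -9.29 pos [0.495 0.016 0.083] clk 12.2833
[ 0.7159  1.3849 -2.7927]
```

play_rows:
  motion:
    - {"fingers": 1, "translation": [0, -0.1, 0.4], "roll": 0}
    - {"fingers": 1, "translation": [0, -0.1, 0.8], "roll": 0}
    - {"fingers": 1, "translation": [0, -0.1, 1.1], "roll": 0}
    - {"fingers": 1, "translation": [0, -0.1, 1.3], "roll": 0}
    - {"fingers": 1, "translation": [0, -0.1, 1.4], "roll": 0}
    - {"fingers": 1, "translation": [0, -0.1, 1.45], "roll": 0}
    - {"fingers": 1, "translation": [0, -0.1, 1.45], "roll": 0}

```text
clock: 12.87
eef_pos: [0.4947, 0.0167, 0.0684]
tool_rot: [0.997, -0.081, -0.0, 0.0]
ft_force: [-0.4, -0.1, -1.6]
grip_width: 0.0274
```

play_rows:
  motion:
    - {"fingers": 1, "translation": [0, 0, 0.06], "roll": 0}
    - {"fingers": 1, "translation": [0.05, 0.05, 0.06], "roll": 0}
    - {"fingers": 1, "translation": [0.12, 0.12, 0.06], "roll": 0}
    - {"fingers": 1, "translation": [0.2, 0.2, 0.06], "roll": 0}
    - {"fingers": 1, "translation": [0.27, 0.27, 0.06], "roll": 0}
    - {"fingers": 1, "translation": [0.33, 0.33, 0.06], "roll": 0}
    - {"fingers": 1, "translation": [0.33, 0.33, 0.06], "roll": 0}

```text
clock: 13.45
eef_pos: [0.4976, 0.0143, 0.0684]
tool_rot: [0.997, -0.081, -0.0, -0.002]
ft_force: [-4.5, 4.5, 6.7]
grip_width: 0.0271
```

play_rows:
  motion:
    - {"fingers": 1, "translation": [0.07, 0.05, 0], "roll": 0}
    - {"fingers": 1, "translation": [0.12, 0.1, 0], "roll": 0}
    - {"fingers": 1, "translation": [0.12, 0.1, 0], "roll": 0}

```text
clock: 13.7
eef_pos: [0.4977, 0.0142, 0.0684]
tool_rot: [0.997, -0.08, -0.001, -0.003]
ft_force: [-6.3, 9.5, 9.0]
grip_width: 0.0269
```

play_rows:
  motion:
    - {"fingers": 1, "translation": [0, 0, -0.1], "roll": 0}
    - {"fingers": 1, "translation": [0.05, 0.1, -0.1], "roll": 0}
    - {"fingers": 1, "translation": [0.1, 0.2, -0.1], "roll": 0}
    - {"fingers": 1, "translation": [0.1, 0.2, -0.1], "roll": 0}

```text
clock: 14.03
eef_pos: [0.4979, 0.0139, 0.0687]
tool_rot: [0.997, -0.08, -0.002, -0.005]
ft_force: [-5.7, 13.7, 5.5]
grip_width: 0.0271
```

play_rows:
  motion:
    - {"fingers": 1, "translation": [0.15, -0.1, 0], "roll": 0}
    - {"fingers": 1, "translation": [0.25, -0.1, 0], "roll": 0}
    - {"fingers": 1, "translation": [0.25, -0.1, 0], "roll": 0}

```text
clock: 14.28
eef_pos: [0.4995, 0.0138, 0.0686]
tool_rot: [0.997, -0.08, -0.003, -0.004]
ft_force: [-6.9, 11.0, 7.6]
grip_width: 0.027
```

Run:
```python
from h import *
snap('wrist','w7'); o=bot.get_obs(); print(o['eef_pos'],o['ft_force'],yaw(),o['clock'])
crop('w7',60,100,460,340,2,'c7')
```

```text
[0.4994 0.0138 0.0686] [-7.0714 11.1207  6.6315] -9.195564785708466 14.3333
```

View pics/c7.png

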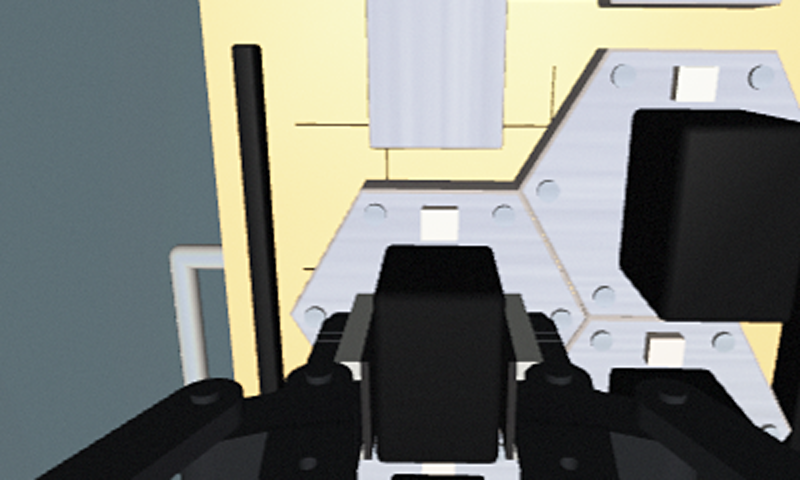

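The pack looks closed: modules 2 and 4 and the new one meet at crop (587,317), with no visible gap along (550,250). Now I relax the push, release and retreat for an overall check.

play_rows:
  motion:
    - {"fingers": 1, "translation": [-0.1, -0.25, 0], "roll": 0}
    - {"fingers": 1, "translation": [-0.1, -0.25, 0], "roll": 0}
    - {"fingers": 0.2, "translation": [-0.1, -0.25, 0], "roll": 0}
    - {"fingers": -0.2, "translation": [-0.1, -0.25, 0], "roll": 0}
    - {"fingers": -0.4, "translation": [-0.1, -0.25, 0], "roll": 0}
    - {"fingers": -0.4, "translation": [-0.1, -0.25, 0], "roll": 0}
    - {"fingers": -0.4, "translation": [-0.1, -0.25, -2], "roll": 0}
    - {"fingers": -0.4, "translation": [-0.1, -0.25, -6], "roll": 0}
    - {"fingers": -0.4, "translation": [-0.1, -0.25, -10], "roll": 0}
    - {"fingers": -0.4, "translation": [-0.1, -0.25, -14], "roll": 0}
    - {"fingers": -0.4, "translation": [-0.1, -0.25, -14], "roll": 0}
    - {"fingers": -0.4, "translation": [-0.1, -0.25, -14], "roll": 0}

```text
clock: 15.33
eef_pos: [0.5038, 0.0126, 0.2119]
tool_rot: [0.997, -0.081, 0.004, -0.0]
ft_force: [0.6, -0.3, -0.2]
grip_width: 0.0598
```

Run:
```python
from h import *
plan([.51,-.10,.26],-9.2); print(bot.get_obs()['ft_force'])
```

```text
shift cm [ 2.47 11.01 -4.8 ] roll -0.1 rows 2.9403461379878575 0.01583878714423507 yaw now -9.31 pos [0.5038 0.0126 0.2119] clk 15.3333
[ 0.5779 -0.2767 -0.1748]
```

play_rows:
  motion:
    - {"fingers": -0.4, "translation": [0.6, 3, -1.6], "roll": 0}
    - {"fingers": -0.4, "translation": [1.3, 6, -3.2], "roll": 0}
    - {"fingers": -0.4, "translation": [2, 9, -4.8], "roll": 0}
    - {"fingers": -0.4, "translation": [2.2, 10, -4.8], "roll": 0}
    - {"fingers": -0.4, "translation": [2.2, 10, -4.8], "roll": 0}
    - {"fingers": -0.4, "translation": [2.2, 10, -4.8], "roll": 0}

```text
clock: 15.83
eef_pos: [0.5061, -0.0895, 0.2549]
tool_rot: [0.997, -0.082, -0.001, -0.0]
ft_force: [0.7, 0.1, 0.1]
grip_width: 0.0597
```

```bash
cat > pack.py <<'E'
from h import *
import sys
def packfit(f,ext=None):
    im=load(f)[0].astype(np.float32); g=im.mean(2); r,b=im[...,0],im[...,2]
    s=np.where(g<80,-1,np.where((g>130)&(b>r-12),1,0)).astype(np.float32)
    t=np.radians(-9.2);ex=np.array([np.cos(t),np.sin(t)]);ey=np.array([-ex[1],ex[0]])
    c=np.array([[550.5,-12.5],[550.5,57.5],[550.7,127.8],[490,23],[490.5,93]])/1000
    p=np.array([[*(X*ex+Y*ey),-9.2] for X,Y in c])
    def draw(p):
        m=np.zeros((420,560),np.float32)
        for h0,h1,v in((hexpts(0),hexpts(.016),1),(hbox(.016),hbox(.05),-1)):
            for q in p:
                u=cv2.convexHull(w2px(f,place(np.vstack([h0,h1]),*q,.03)).astype(np.float32)); cv2.fillPoly(m,[np.round(u*256).astype(np.int32)],v,cv2.LINE_AA,8)
        return m
    for it in range(3):
        for i in range(5):
            u=w2px(f,place(hexpts(.02),*p[i],.03)); a=np.maximum(np.floor(u.min(0)).astype(int)-6,0); e=np.ceil(u.max(0)).astype(int)+6
            def cost(q): P=p.copy(); P[i]=q; return np.abs(cv2.GaussianBlur(draw(P)-s,(0,0),1.))[a[1]:e[1],a[0]:e[0]].sum()
            st=np.array([[.001,.001,1],[-.0015,0,0],[0,-.0015,0],[0,0,-2]])
            p[i]=min((minimize(cost,p[i],method='Nelder-Mead',options=dict(initial_simplex=p[i]+k*st,maxiter=60)) for k in(1,-1)),key=lambda z:z.fun).x
    im2=load(f)[0].copy(); m=draw(p)
    for v in(1,-1):
        cs,_=cv2.findContours((m*v>.5).astype(np.uint8),0,1); cv2.drawContours(im2,cs,-1,(255,0,0),1)
    cv2.imwrite(f'pics/{f}_fit.png',cv2.cvtColor(im2,cv2.COLOR_RGB2BGR))
    L=np.c_[p[:,:2]@ex,p[:,:2]@ey]*1000
    for n,l,q in zip(['m1','m2','m4','m3','m5'],L,p): print(n,l.round(1),q[2].round(1))
    n=lambda k:np.array([np.cos(np.radians(k)),np.sin(np.radians(k))])
    for nm,i,j,k in(('1-2',0,1,90),('2-4',1,2,90),('3-5',3,4,90),('3-1',3,0,-30),('3-2',3,1,30),('5-2',4,1,-30),('5-4',4,2,30)): print(nm,'gap',round((L[j]-L[i])@n(k)-70,2))
if __name__=='__main__':
    f=sys.argv[1]; snap('wrist',f); o=bot.get_obs(); print(o['eef_pos'],o['clock']); packfit(f)
E
timeout 300 python3 pack.py w8
```

```text
[ 0.5059 -0.0888  0.2549] 15.8833
m1 [549.9 -11.6] -6.9
m2 [550.   57.7] -10.2
m4 [550.8 126.7] -9.9
m3 [490.5  23.6] -11.2
m5 [491.8  92.9] -8.0
1-2 gap -0.69
2-4 gap -1.01
3-5 gap -0.76
3-1 gap -0.93
3-2 gap -1.43
5-2 gap -2.03
5-4 gap -1.97
```

Run:
```python
from h import *
plan([.5553,.1676,.2],67)
```

```text
shift cm [  0.75 -26.1    5.5 ] roll -76.3 rows 6.399046173497299 10.656802911850834 yaw now -9.3 pos [ 0.5059 -0.0888  0.2549] clk 15.8833
```

play_rows:
  motion:
    - {"fingers": -0.1, "translation": [0.1, -2.6, 0.5], "roll": -7}
    - {"fingers": -0.1, "translation": [0.2, -5.5, 1], "roll": -14}
    - {"fingers": -0.1, "translation": [0.3, -8.5, 1.5], "roll": -21}
    - {"fingers": -0.1, "translation": [0.35, -11.5, 2], "roll": -28}
    - {"fingers": -0.1, "translation": [0.4, -14.5, 2.5], "roll": -35}
    - {"fingers": -0.1, "translation": [0.5, -17.5, 3], "roll": -42}
    - {"fingers": -0.1, "translation": [0.6, -20.5, 3.5], "roll": -49}
    - {"fingers": -0.1, "translation": [0.7, -23.5, 4], "roll": -56}
    - {"fingers": -0.1, "translation": [0.75, -26.1, 5], "roll": -63}
    - {"fingers": -0.1, "translation": [0.75, -26.1, 5.5], "roll": -70}
    - {"fingers": -0.1, "translation": [0.75, -26.1, 5.5], "roll": -76.3}
    - {"fingers": -0.1, "translation": [0.75, -26.1, 5.5], "roll": -76.3}
    - {"fingers": -0.1, "translation": [0.75, -26.1, 5.5], "roll": -76.3}

```text
clock: 16.97
eef_pos: [0.5552, 0.1681, 0.2005]
tool_rot: [0.834, 0.552, -0.001, -0.0]
ft_force: [-0.3, -0.2, -0.0]
grip_width: 0.0466
```

Run:
```python
from h import *
snap('wrist','w9'); o=bot.get_obs(); print(o['eef_pos'],yaw(),o['joint_pos'][5],o['clock'])
print(w2px('w9',[[.5553,.1676,.056],[.5553,.1676,.065]]),w2px('w8',[[.5229,-.028,.046]]))
def c(f,x0,y0,w,h,s): return cv2.resize(load(f)[0][y0:y0+h,x0:x0+w],None,fx=s,fy=s,interpolation=cv2.INTER_CUBIC)
a=c('w8',190,0,180,230,2.6)[:598]; k=w2px('w9',[[.5553,.1676,.056]])[0].astype(int)
b=c('w9',max(k[0]-80,0),max(k[1]-80,0),160,160,2); print('w9 crop origin',k-80)
m=np.zeros((600,a.shape[1]+b.shape[1],3),np.uint8); m[:a.shape[0],:a.shape[1]]=a; m[:b.shape[0],a.shape[1]:]=b
print(a.shape,b.shape); cv2.imwrite('pics/fin.png',cv2.cvtColor(m,cv2.COLOR_RGB2BGR))
```

```text
[0.5556 0.1677 0.201 ] 66.93836070427619 0.6956271517500653 17.0167
[[277.718  200.8022]
 [277.6672 203.3014]] [[285.7966 128.205 ]]
w9 crop origin [197 120]
(598, 468, 3) (320, 320, 3)
```

View pics/fin.png

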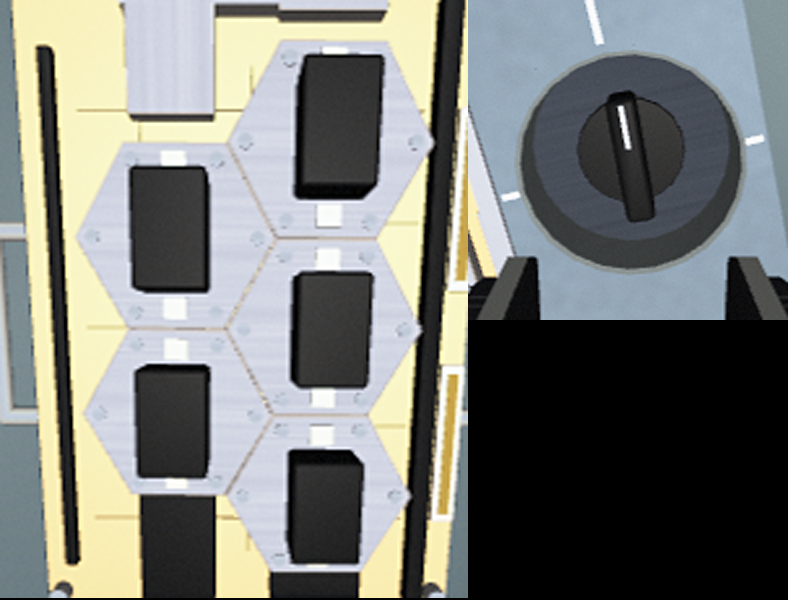

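The pack is closed: all flat faces meet in fine lines at (275,238), (270,413) and (175,328). The knob bar runs from (620,92) to (640,220), nearly parallel to the pads' grip plane.

Run:
```python
from h import *
B=px2w('w9',[[273,166.5],[283,229.5]],.056)[:,:2]; d=B[0]-B[1]; a=np.degrees(np.arctan2(d[1],d[0])); print('bar',B,np.linalg.norm(d),a,'centre',B.mean(0))
print('well',px2w('w9',[[278.9,200.8]],.065))
q=(a+90)%180-90; print('knob angle deg cw',-9.2-q)
plan([*(B.mean(0)),.05],a+90)
```

```text
bar [[0.5245 0.1761]
 [0.5831 0.1612]] 0.06043556504094336 165.70489041015838 centre [0.5538 0.1687]
well [[0.5536 0.1695 0.065 ]]
knob angle deg cw 5.095109589841616
shift cm [ 0.03 -0.18 15.1 ] roll -8.8 rows 3.621461961925582 1.2243756572461162 yaw now 66.94 pos [0.5556 0.1677 0.201 ] clk 17.0167
```

play_rows:
  motion:
    - {"fingers": -0.1, "translation": [0.03, -0.18, 3], "roll": -5}
    - {"fingers": -0.1, "translation": [0.03, -0.18, 6.5], "roll": -8.8}
    - {"fingers": -0.1, "translation": [0.03, -0.18, 10], "roll": -8.8}
    - {"fingers": -0.1, "translation": [0.03, -0.18, 12.5], "roll": -8.8}
    - {"fingers": -0.1, "translation": [0.03, -0.18, 14], "roll": -8.8}
    - {"fingers": -0.1, "translation": [0.03, -0.18, 15], "roll": -8.8}
    - {"fingers": -0.1, "translation": [0.03, -0.18, 15], "roll": -8.8}

```text
clock: 17.6
eef_pos: [0.5531, 0.1673, 0.0494]
tool_rot: [0.79, 0.614, -0.002, -0.001]
ft_force: [0.3, -1.0, -0.5]
grip_width: 0.0473
```

play_rows:
  motion:
    - {"fingers": 1, "translation": [0, 0, 0], "roll": 0}
    - {"fingers": 1, "translation": [0, 0, 0], "roll": 0}
    - {"fingers": 1, "translation": [0, 0, 0], "roll": 0}
    - {"fingers": 1, "translation": [0, 0, 0], "roll": 0}
    - {"fingers": 1, "translation": [0, 0, 0], "roll": 0}

```text
clock: 18.02
eef_pos: [0.5558, 0.1671, 0.0537]
tool_rot: [0.789, 0.614, 0.001, 0.001]
ft_force: [-1.5, -4.7, 5.8]
grip_width: 0.0124
```

play_rows:
  motion:
    - {"fingers": 1, "translation": [-0.1, 0, -0.2], "roll": 5}
    - {"fingers": 1, "translation": [-0.1, 0, -0.2], "roll": 11}
    - {"fingers": 1, "translation": [-0.1, 0, -0.2], "roll": 17}
    - {"fingers": 1, "translation": [-0.1, 0, -0.2], "roll": 23}
    - {"fingers": 1, "translation": [-0.1, 0, -0.2], "roll": 29}
    - {"fingers": 1, "translation": [-0.1, 0, -0.2], "roll": 35}
    - {"fingers": 1, "translation": [-0.1, 0, -0.2], "roll": 41}
    - {"fingers": 1, "translation": [-0.1, 0, -0.2], "roll": 47}
    - {"fingers": 1, "translation": [-0.1, 0, -0.2], "roll": 53}
    - {"fingers": 1, "translation": [-0.1, 0, -0.2], "roll": 59}
    - {"fingers": 1, "translation": [-0.1, 0, -0.2], "roll": 65}
    - {"fingers": 1, "translation": [-0.1, 0, -0.2], "roll": 70}
    - {"fingers": 1, "translation": [-0.1, 0, -0.2], "roll": 70}

```text
clock: 19.1
eef_pos: [0.5558, 0.167, 0.0539]
tool_rot: [0.999, 0.05, 0.001, -0.0]
ft_force: [3.2, -0.8, -5.5]
grip_width: 0.0121
```

Run:
```python
from h import *
o=bot.get_obs();print(yaw(),o['ft_torque'],o['ft_force'],o['eef_pos'])
```

```text
5.697237755249898 [-0.2509 -0.7376 -0.0671] [ 3.2455 -0.7965 -5.5115] [0.5558 0.167  0.0539]
```

play_rows:
  motion:
    - {"fingers": 1, "translation": [0, 0, 0], "roll": 4}
    - {"fingers": 1, "translation": [0, 0, 0], "roll": 8}
    - {"fingers": 1, "translation": [0, 0, 0], "roll": 11}
    - {"fingers": 1, "translation": [0, 0, 0], "roll": 11}

```text
clock: 19.43
eef_pos: [0.5558, 0.167, 0.0538]
tool_rot: [0.999, -0.045, 0.001, -0.0]
ft_force: [4.0, -1.2, -6.7]
grip_width: 0.0128
```

Run:
```python
from h import *
o=bot.get_obs();print(yaw(),o['ft_torque'],o['ft_force'],o['eef_pos'])
```

```text
-5.146147566090486 [-0.2642 -0.9634 -0.0058] [ 3.9942 -1.1819 -6.6759] [0.5558 0.167  0.0538]
```

play_rows:
  motion:
    - {"fingers": 1, "translation": [0, 0, 0], "roll": 3}
    - {"fingers": 1, "translation": [0, 0, 0], "roll": 5}
    - {"fingers": 1, "translation": [0, 0, 0], "roll": 5}

```text
clock: 19.68
eef_pos: [0.5557, 0.167, 0.0539]
tool_rot: [0.996, -0.086, 0.001, 0.0]
ft_force: [5.9, -1.1, -7.0]
grip_width: 0.0127
```

Run:
```python
from h import *
o=bot.get_obs();print(yaw(),o['ft_torque'],o['ft_force'],o['eef_pos'])
```

```text
-9.88905009425578 [-0.4331 -1.0392  1.4003] [ 5.9227 -1.1062 -7.0184] [0.5557 0.167  0.0539]
```

Torque jumped from about 0 to 1.4 N m near yaw -5°, where the stop was expected (-5.2°). So the stop is reached, and I release and retreat.

play_rows:
  motion:
    - {"fingers": 0.3, "translation": [0, 0, 0], "roll": 0}
    - {"fingers": 0, "translation": [0, 0, 0], "roll": 0}
    - {"fingers": -0.1, "translation": [0, 0, 0], "roll": 0}
    - {"fingers": -0.1, "translation": [0, 0, 0], "roll": 0}
    - {"fingers": -0.1, "translation": [0, 0, -2], "roll": 0}
    - {"fingers": -0.1, "translation": [0, 0, -6], "roll": 0}
    - {"fingers": -0.1, "translation": [0, 0, -10], "roll": 0}
    - {"fingers": -0.1, "translation": [0, 0, -14], "roll": 0}
    - {"fingers": -0.1, "translation": [0, 0, -16], "roll": 0}
    - {"fingers": -0.1, "translation": [0, 0, -16], "roll": 0}
    - {"fingers": -0.1, "translation": [0, 0, -16], "roll": 0}

```text
clock: 20.6
eef_pos: [0.5554, 0.1673, 0.2158]
tool_rot: [0.996, -0.089, 0.002, -0.001]
ft_force: [0.0, 0.4, -0.7]
grip_width: 0.047
```

Run:
```python
from h import *
snap('wrist','w10'); o=bot.get_obs(); print(o['eef_pos'],yaw(),o['ft_force'],o['clock'])
# knob bar: darkest elongated blob inside the well
im=load('w10')[0]; g=im.mean(2); k=w2px('w10',[[.5545,.1685,.056]])[0].astype(int); print(k)
for th in(20,25,30,35,40):
    m=np.zeros(g.shape,np.uint8); cv2.circle(m,tuple(map(int,k)),36,1,-1); m&=(g<th).astype(np.uint8)
    n,l,s,c=cv2.connectedComponentsWithStats(m); 
    if n<2: continue
    i=1+s[1:,4].argmax(); r=cv2.minAreaRect(np.argwhere(l==i)[:,::-1].astype(np.float32)); b=cv2.boxPoints(r)
    e=sorted([(np.linalg.norm(b[i]-b[(i+1)%4]),i) for i in range(4)]); i=e[-1][1]; W=px2w('w10',b[[i,(i+1)%4]],.056); d=W[1]-W[0]; print(th,r,np.degrees(np.arctan2(d[1],d[0]))%180)
print('expected bar dir', -9.2-86+180)
plan([.51,-.088,.255],-9.2)
```

```text
[0.5543 0.167  0.2138] -10.175231472000151 [-1.0418  0.1713 -0.8255] 20.65
[277 196]
20 ((277.800048828125, 165.60000610351562), (13.28156566619873, 6.957010269165039), 18.434947967529297) 151.32278381634922
25 ((278.5389099121094, 193.41323852539062), (61.15741729736328, 15.241524696350098), 87.56334686279297) 81.80956485203617
30 ((277.70721435546875, 193.5587615966797), (61.481971740722656, 17.073280334472656), 87.39744567871094) 81.88181394278111
35 ((278.2315368652344, 193.55010986328125), (61.651634216308594, 17.094120025634766), 86.26860046386719) 83.00960591756275
40 ((275.3158264160156, 194.8572998046875), (62.07880401611328, 38.12636184692383), 69.775146484375) 100.33734430158354
expected bar dir 84.8
shift cm [ 0.14 25.88 -4.13] roll -1.0 rows 6.2846138698558365 0.13620551284918248 yaw now -10.18 pos [0.5543 0.167  0.2138] clk 20.65
```

play_rows:
  motion:
    - {"fingers": -0.4, "translation": [0, 3.5, -2], "roll": 1}
    - {"fingers": -0.4, "translation": [0, 7.5, -4.1], "roll": -1}
    - {"fingers": -0.4, "translation": [0, 11.5, -4.1], "roll": -1}
    - {"fingers": -0.4, "translation": [0, 15.5, -4.1], "roll": -1}
    - {"fingers": -0.4, "translation": [0, 19.5, -4.1], "roll": -1}
    - {"fingers": -0.4, "translation": [0, 23, -4.1], "roll": -1}
    - {"fingers": -0.4, "translation": [0.1, 25.9, -4.1], "roll": -1}
    - {"fingers": -0.4, "translation": [0.1, 25.9, -4.1], "roll": -1}
    - {"fingers": -0.4, "translation": [0.1, 25.9, -4.1], "roll": -1}
    - {"fingers": -0.4, "translation": [0.1, 25.9, -4.1], "roll": -1}

```text
clock: 21.48
eef_pos: [0.509, -0.0878, 0.2531]
tool_rot: [0.997, -0.08, -0.002, -0.0]
ft_force: [0.3, 0.4, -0.1]
grip_width: 0.0593
```

```bash
timeout 300 python3 pack.py w11
python3 - <<'E'
from h import *
# yellow strip between jaw near face and m5: measure along cassette y at X=491, floor z .03
t=np.radians(-9.2);ex=np.array([np.cos(t),np.sin(t)]);ey=np.array([-ex[1],ex[0]])
for f in('w8','w11'):
    im=load(f)[0].astype(int)
    for X in(480,500):
        Y=np.arange(115,160,1.); P=np.array([np.r_[(X*ex+y*ey)/1000,.03] for y in Y]); u=w2px(f,P).round().astype(int)
        yl=[y for y,(a,b) in zip(Y,u) if 0<=b<420 and im[b,a,0]-im[b,a,2]>30]; print(f,X,'yellow from',min(yl,default=None),'to',max(yl,default=None))
E
```

```text
[ 0.5093 -0.0873  0.2534] 21.5333
m1 [550.1 -11.4] -9.7
m2 [549.9  57.7] -8.2
m4 [550.8 127.4] -9.6
m3 [490.8  24.3] -9.4
m5 [491.5  93. ] -10.2
1-2 gap -0.84
2-4 gap -0.33
3-5 gap -1.34
3-1 gap -0.81
3-2 gap -2.13
5-2 gap -1.76
5-4 gap -1.41
w8 480 yellow from 131.0 to 138.0
w8 500 yellow from 131.0 to 138.0
w11 480 yellow from None to None
w11 500 yellow from None to None
```

```bash
python3 -c "
from h import *
print(bot.job_done())"
```

```text
the job is handed in; nothing more can be done
None
```

I loaded both grey modules and turned the knob to its stop. The job was handed in at about 21.5 s on the robot clock, with the arm clear of everything. The board, multimeter, bin and coloured look-alikes were left alone.

- **Loading:** One module went into the far place and the other into the near place. I lowered each until it touched the floor, then slid it gently against its neighbours with at most about 14 N of side force. That also closed the roughly 2 mm gap beside module 2.
- **Pack:** The last picture I viewed, before clamping, shows all flat faces meeting in fine lines. After clamping I checked only by image code. That fit is good to about 1 mm and biased: it gave "gaps" of -0.3 to -2.1 mm, so it shows no opening but can't prove exact contact.
- **Knob:** I turned it clockwise about 81° from an initial angle of about 5°. The torque rose to 1.4 N m at the expected stop angle. Afterwards the bar lay at 82–83°, against an expected 84.8°, which is within measuring error.
- **Jaw:** The strip of nest floor between the jaw and the near module, about 8 mm wide before, is no longer visible.

One disagreement remains. The camera put the open jaw 2–3 mm off the cassette position I got from the cover and module 1. The knob's starting angle explains only about 0.5 mm of that, and I put the rest down to pixel reading.

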